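Serve the ordered pin jar on the rotary caddy

TASK

The key tag lying in the yellow place of the small tray tells which pin jar on the rotary caddy is wanted next: the one with the cap of the tag's colour. First screw that jar's loose cap fully shut (clockwise seen from above), then gently turn the caddy until that jar stands centred over the yellow pointer at the front of the stand. Finish while still gripping the caddy (or its jar or cap) with the fingers, holding it still there without letting go; leave the tags and the other things on the bench alone.

Things in the scene. Friction and masses are not known exactly. Their poses are not given: they have to be found in the camera images.
- stand: fixed dark steel foot of the rotary caddy, 150 mm in diameter, with a yellow pointer bar that sticks out from under the turning disc on the front side (to 118 mm from the axis, 26 mm wide, 24 mm high at its tip). Origin: on the turning axis at the bench top; z up; its own -x axis points along the yellow pointer, roughly to the robot. Its place and yaw vary.
- caddy: turning part: grey disc, 196 mm diameter, top 34 mm above the bench, 3 mm rim, central post with black head (28 mm diameter, top at 72 mm), and three white jars fixed to it, 120 degrees apart on a 65 mm radius, with red, blue, green bands and caps. Turns with slight friction (0.04 N m), no spring. Origin on the upright turning axis at the bench top; own x to the green jar.
- red_jar (a point): centre of the underside of the red jar, on the disc's top 34 mm above the bench, which is also on the upright axis of its cap. Jar: white, 48 mm diameter, 58 mm tall, red band. On it sits the cap: a ribbed red cylinder 40 mm in diameter and 20 mm tall, from 92 to 112 mm above the bench.
- blue_jar (a point): the same point of the blue jar (blue band, blue cap, same sizes).
- front (a point): point on the stand, 65 mm from the turning axis along the yellow pointer and 34 mm above the bench: where the wanted jar's point has to come.
- cap_red (a joint): angle of the red screw cap on its jar, rad: 0 is fully shut (stop), grows counter-clockwise seen from above as it loosens, to 1.5; starts loose. Friction 0.03 N m, stays where it is left; the cap does not rise or come off. A white line on the cap's top points away from the caddy's axis, to a black mark on the jar's shoulder, when shut.
- cap_blue (a joint): the same for the blue cap.
- now_place (a point): centre of the yellow-floored place of the order tray (grey tray 64x104 mm, 12 mm high, two places side by side along its own y, 51 mm apart; the other place has a grey floor). The tag lying here names the wanted jar.
- order_tray: the fixed grey order tray, 64x104x12 mm, origin under its centre; leave it
- key_tag_red: red plastic key tag, 44x24x9 mm, lying in one of the tray's two places; origin under its centre; not to be moved
- key_tag_blue: blue plastic key tag, 44x24x9 mm, lying in the other place; not to be moved
- oil_bottle: cream oiler bottle with red spout, 46 mm diameter, 150 mm tall, origin under its centre; bystander, not to be moved
- screwdriver: screwdriver with orange handle, 28x197x27 mm, lying along its own y, origin under its centre; bystander, not to be moved
- padlock: brass padlock lying flat, 71x46x20 mm, origin under its centre; bystander, not to be moved

How it is judged:
By the outcome, as a careful person would: the job done as asked, in the order asked, and still so for the second after the job is handed in, while the arm keeps its last pose, push and grip.
It also fails if it takes over 38 s, if anything falls off the work surface, if the arm or the gripper's body presses on something with over 40 N, if the wrist force passes 120 N, or if a joint passes its speed limit or range.

ROBOT

A 6-joint arm with a two-finger parallel gripper is mounted at the origin on the work surface; the furniture and walls round the work are solid. World frame = base frame: x ahead of the robot, y to its left, z up, the work surface at z = 0. Lengths are in mm, angles in rad, forces in N, time in s.
With the tool pointing down it reaches from about 275 to 1000 mm from the base axis. Payload 8.4 kg.
Tool frame: the origin (TCP) lies at the very end of the fingers, on their centre line; the grasp point (between the pads) lies 19 mm behind it (r.tcp_to_grasp is the distance from the TCP to the grasp point, in mm); z points along the fingers, y is the line along which they close (so a half turn about z gives the same grasp; the last joint's range is limited). The gripper opens to 85 mm and grips with 20 to 120 N. Pads are 22 mm wide; open, the fingers measure 114 mm over their backs; the gripper's body (76 mm by 85 mm) begins 54 mm behind the grasp point. The pads swing forward as they close: fully open they stand 13 mm farther back than shut.
Start: joints at [-1.241, 0.353, 1.633, -0, 1.155, -0.002], TCP at [203.589, -590.914, 231.281] pointing down, gripper open.
Joint ranges: [-2.63, 2.63], [-0.92, 2.1], [0.06, 2.66], [-1.3, 4.44], [0, 2.69], [-3.02, 3.02]. Speed limits (rad/s): [2.22, 2.22, 2.79, 3.14, 3.14, 3.14].

INTERFACE

Orientations are given as [roll, pitch, yaw] about the fixed x, y, z axes, in that order (R = Rz(yaw) Ry(pitch) Rx(roll)).
In Python, from rig import r gives the robot as it stands. The module is installed in compiled form; this text tells all that it offers.
- The arm moves only by the tool play_rows, never from a script. Its argument "rows" is a list of rows, each an object with "dp": the shift along the tool's x, y, z in units of 40 mm (1.0 is 40 mm), a list of three; "turn": the turn, a rotation vector about the tool's x, y, z in units of 6 degrees (1.0 is 6 degrees), a list of three; "fingers": the closure, from 0 (fully open) to 1 (shut). In form: [{"dp": [tx, ty, tz], "turn": [wx, wy, wz], "fingers": fingers}, ...]. A call has 1 to 5 rows; each row shifts and turns the commanded pose from where the row before left it, along the tool's axes as they then stand; what a row does not reach is not made up. A row lasts 1/12 s, in which the tool goes at most 41.7 mm and 7.16 degrees, less where a joint would pass 70% of its speed; a pose out of reach is approached as far as the arm can. A call is refused whole if a number of a shift passes 1 or a number of a turn 1, either way. A call with a gripper value outside its range is refused whole. The fingers move at their own pace and stop on an object; "force" is the grip in N (left out, the last holds). Time passes only in rows, so rows that do not move let the fingers close. It gives the time, the measured TCP pose, the force, the opening and the grip force at its end, in the units of the state.
- r.sense(): the state, without advancing time (a new reading comes with each control period).
- r.grab_frame(name): name is "scene" or "top"; returns a dict with "pixels" (400x640x3 uint8, red, green, blue), "fx", "fy", "cx", "cy" (pixels), "dist" ([k1, k2, p1, p2, k3] as OpenCV has them; the pictures are not rectified), "pose" (4x4, takes a point from camera to world coordinates). Camera axes: x right, y down, z forward; pixel columns grow to the right and rows downward; lengths in mm; the calibration is good to about 2 mm. A picture is of the moment at which its call begins. There is no depth.
- r.sign_off(): hands the job in; it is judged then, once.
The state is a dict: "clock": time; "qpos": joint angles; "qvel": joint speeds; "joint_efforts": joint torques, N m; "eef_pos": TCP position; "tcp_rot": TCP orientation; "contact_force": force on the tool from outside, world axes, zero at the start; "wrist_torque": the same for the moment, N m; "opening": opening from 0.0 (shut) to 1.0 (fully open); "grasp_force": force on a finger pad.
Only numpy, scipy, OpenCV 4.12 (cv2) and the standard library are available. Lean on these libraries where they do the work, as an engineer would, in place of code of your own. Each camera call takes 0.05 s, during which the arm holds its last target. There are 200 camera calls.

## Working session

There is one attempt and no reset: what is moved stays moved. The work goes in short steps, Python scripts to look and compute and a tool call to move; the robot and the scene stay as the last step left them, time stands still between calls to the robot, and variables do not carry over. Pictures are saved under pics/ and viewed, at most 10 in all, crops included, and the job is handed in when it is done.

Besides the shell and the picture viewer there is one more tool, called after "Emit:" in YAML: its name, and indented under it one key for each argument. play_rows: Moves the arm, as the interface text tells. Its arguments: {"type":"object","properties":{"rows":{"type":"array"},"force":{"type":"number"}},"required":["rows"]}

```bash
mkdir -p pics; cat > h.py <<'E'
import numpy as np, cv2
from rig import r
def grab(name,fn):
    f=r.grab_frame(name); cv2.imwrite(fn,f["pixels"][:,:,::-1]); 
    np.savez(fn[:-4]+'.npz',K=np.array([[f["fx"],0,f["cx"]],[0,f["fy"],f["cy"]],[0,0,1]]),d=np.array(f["dist"],float),T=np.array(f["pose"])); return f
def ray(fn,uv,z):
    c=np.load(fn[:-4]+'.npz'); p=cv2.undistortPoints(np.array(uv,float).reshape(-1,1,2),c['K'],c['d']).reshape(-1,2)
    d=np.c_[p,np.ones(len(p))]@c['T'][:3,:3].T; o=c['T'][:3,3]
    return o+d*((z-o[2])/d[:,2])[:,None]
def proj(fn,P):
    c=np.load(fn[:-4]+'.npz'); Ti=np.linalg.inv(c['T']); rv=cv2.Rodrigues(Ti[:3,:3])[0]
    return cv2.projectPoints(np.array(P,float).reshape(-1,1,3),rv,Ti[:3,3],c['K'],c['d'])[0].reshape(-1,2)
E
python3 - <<'E'
from h import *
for n in("scene","top"):
    f=grab(n,f"pics/{n}0.png"); print(n,np.round(f["pose"],2).tolist())
a=np.vstack([cv2.imread("pics/scene0.png")]); 
print(r.sense())
E
```

```text
scene [[-0.55, -0.38, 0.74, -86.66], [-0.83, 0.25, -0.49, 764.22], [-0.0, -0.89, -0.45, 445.54], [0.0, 0.0, 0.0, 1.0]]
top [[0.02, -0.99, 0.13, 417.86], [-1.0, -0.02, -0.02, 354.4], [0.02, -0.13, -0.99, 925.51], [0.0, 0.0, 0.0, 1.0]]
{'clock': 0.1, 'qpos': array([-1.24139963e+00,  3.53553430e-01,  1.63406379e+00,  3.80700741e-06,
        1.15522148e+00, -2.43925061e-03]), 'qvel': array([-0.00034868,  0.00088308, -0.00354061, -0.00140457,  0.00050202,
        0.00048316]), 'joint_efforts': array([-2.77008825e-03, -6.06360054e+01, -3.42820323e+01, -1.09334628e-04,
        3.78660159e-03, -9.09537363e-06]), 'eef_pos': array([ 203.44913881, -590.49906288,  230.6509404 ]), 'tcp_rot': array([-3.14034661e+00, -6.52047286e-06,  3.31834409e-01]), 'contact_force': array([-0.21568797,  1.13932895, -0.11241795]), 'wrist_torque': array([-0.02317037,  0.04659896,  0.01199412]), 'grasp_force': 0.0, 'opening': 1.0001872482873477}
```

View pics/top0.png

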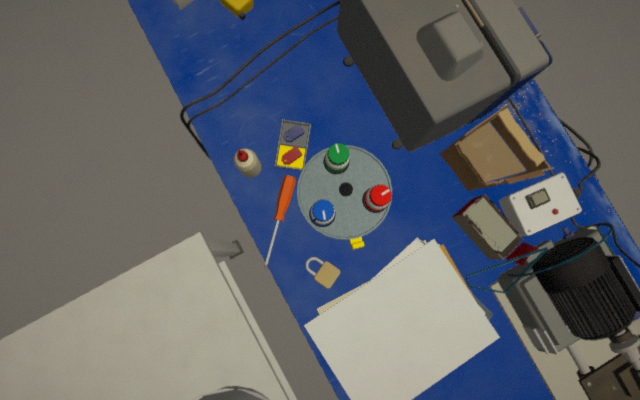

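View pics/scene0.png

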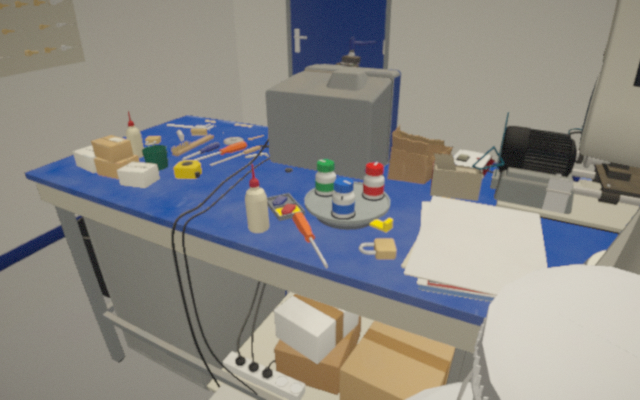

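The red tag (≈(291,156) in the top view) lies on the yellow floor, so the red jar at ≈(378,197) is wanted. The pointer is at ≈(358,242). I'll zoom in for detail.

```bash
python3 - <<'E'
import cv2
a=cv2.imread("pics/top0.png")[130:260,270:410]; cv2.imwrite("pics/c0.png",cv2.resize(a,None,fx=4.5,fy=4.5,interpolation=cv2.INTER_CUBIC))
E
```

```text
(no output)
```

View pics/c0.png

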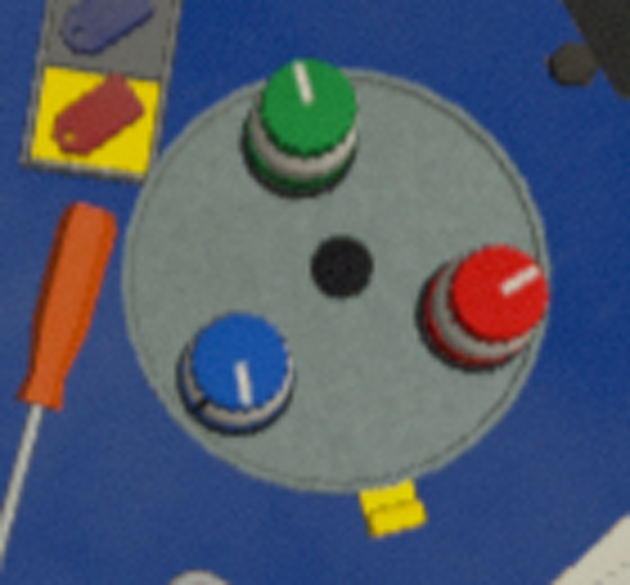

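The crop shows the red tag on yellow, the red cap centre at crop (499,293) with its line toward (538,270), the post head at (342,267), and the pointer tip edge centred near (397,518).

```bash
cat > m.py <<'E'
from h import *
def w(p,z,fn="pics/top0.png",o=(270,130),s=4.5): return ray(fn,(np.array(p,float)+.5)/s-.5+o,z)
E
python3 - <<'E'
from m import *
caps=w([(499,293),(309,107),(239,359)],112); print("caps",caps.round(1).tolist(),"mean",caps.mean(0).round(1))
print("post",w([(342,267)],72).round(1)); print("disc",w([(335.5,280)],37).round(1))
print("pointer tip",w([(393,514)],24).round(1), w([(399,531)],0).round(1))
c=caps.mean(0)
for q in caps: print(np.linalg.norm(q[:2]-c[:2]),np.degrees(np.arctan2(*(q-c)[1::-1])))
l=w([(503,293),(538,270)],112); print("line",np.degrees(np.arctan2(*(l[1]-l[0])[1::-1])), np.degrees(np.arctan2(*(l[1]-caps[0])[1::-1])))
E
```

```text
caps [[533.2, 226.9, 112.0], [610.5, 307.3, 112.0], [503.3, 334.8, 112.0]] mean [549.  289.6 112. ]
post [[548.9 289.5  72. ]]
disc [[548.2 289.8  37. ]]
pointer tip [[443.2 261.3  24. ]] [[436.  255.9   0. ]]
64.71926186906335 -104.11139018087079
63.9969651893901 15.99624833545944
64.25642544163365 135.38435164845586
line -55.65823672513495 -58.386392111765595
```

```bash
python3 - <<'E'
from h import *
t="pics/top0.png"
pts=dict(motorL=(535,250),motorTop=(590,240),motorR=(638,300),motorbot=(590,345),meter=(540,205),box=(487,225),paper=(400,320),machcorner=(397,143),machtop=(410,145),machR=(550,60),brown=(500,150),grey=(610,375))
for k,p in pts.items(): print(k,ray(t,[p],0)[0,:2].round(),ray(t,[p],200)[0,:2].round())
s="pics/scene0.png"
# height in scene: project verticals
for k,P in dict(m=(430,-80),b=(500,30)).items(): print(k,proj(s,[(*P,z) for z in (0,100,200,300)]).round().tolist())
print(proj(t,[(0,0,0),(200,0,0),(600,0,0)]).round().tolist(), proj(s,[(0,0,0),(0,0,300),(300,0,0)]).round().tolist())
E
```

```text
motorL [ 437. -123.] [433. -20.]
motorTop [ 461. -246.] [ 451. -116.]
motorR [ 334. -346.] [ 352. -195.]
motorbot [ 241. -234.] [ 279. -107.]
meter [ 534. -138.] [509. -32.]
box [489. -20.] [474.  61.]
paper [289. 168.] [317. 208.]
machcorner [663. 173.] [610. 213.]
machtop [660. 145.] [607. 190.]
machR [ 867. -179.] [770. -64.]
brown [654. -54.] [603.  34.]
grey [ 179. -275.] [ 231. -139.]
m [[487.0, 193.0], [494.0, 157.0], [502.0, 118.0], [510.0, 76.0]]
b [[438.0, 194.0], [443.0, 157.0], [449.0, 118.0], [454.0, 75.0]]
[[482.0, 467.0], [481.0, 365.0], [477.0, 174.0]] [[655.0, 293.0], [723.0, 133.0], [513.0, 223.0]]
```

Emit:
play_rows:
  rows:
    - {"dp": [0,-0.2,-1],"turn": [0,0,0],"fingers": 0}
    - {"dp": [0,-0.25,-1],"turn": [0,0,0],"fingers": 0}
    - {"dp": [0,-0.25,-1],"turn": [0,0,0],"fingers": 0}
    - {"dp": [0,-0.25,-1],"turn": [0,0,0],"fingers": 0}
    - {"dp": [0.3,-0.2,-0.5],"turn": [0,0,-0.2],"fingers": 0}
  force: 30

```text
clock: 0.52
eef_pos: [198.9, -544.2, 416.3]
tcp_rot: [3.136, 0.001, 0.351]
contact_force: [-0.1, -0.8, -0.1]
opening: 1.0
grasp_force: 0.0
```

Emit:
play_rows:
  rows:
    - {"dp": [1,-0.035,0],"turn": [0,0,-0.66],"fingers": 0}
    - {"dp": [1,-0.035,0],"turn": [0,0,-0.66],"fingers": 0}
    - {"dp": [1,-0.035,0],"turn": [0,0,-0.66],"fingers": 0}
    - {"dp": [1,-0.035,0],"turn": [0,0,-0.66],"fingers": 0}
    - {"dp": [1,-0.035,0],"turn": [0,0,-0.66],"fingers": 0}

```text
clock: 0.93
eef_pos: [373.6, -442.4, 410.9]
tcp_rot: [-3.141, -0.0, 0.701]
contact_force: [0.7, -1.1, 0.5]
opening: 0.998
grasp_force: 0.0
```

Good. Next, the rest of the swing.

Emit:
play_rows:
  rows:
    - {"dp": [1,-0.035,0],"turn": [0,0,-0.66],"fingers": 0}
    - {"dp": [1,-0.035,0],"turn": [0,0,-0.66],"fingers": 0}
    - {"dp": [1,-0.035,0],"turn": [0,0,-0.66],"fingers": 0}
    - {"dp": [1,-0.035,0],"turn": [0,0,-0.66],"fingers": 0}
    - {"dp": [1,-0.035,0],"turn": [0,0,-0.66],"fingers": 0}

```text
clock: 1.35
eef_pos: [501.5, -289.5, 410.7]
tcp_rot: [-3.141, -0.0, 1.047]
contact_force: [0.0, -0.3, -0.5]
opening: 1.002
grasp_force: 0.0
```

Emit:
play_rows:
  rows:
    - {"dp": [1,-0.035,0],"turn": [0,0,-0.66],"fingers": 0}
    - {"dp": [1,-0.035,0],"turn": [0,0,-0.66],"fingers": 0}
    - {"dp": [1,-0.035,0],"turn": [0,0,-0.66],"fingers": 0}
    - {"dp": [1,-0.035,0],"turn": [0,0,-0.66],"fingers": 0}
    - {"dp": [1,-0.035,0],"turn": [0,0,-0.66],"fingers": 0}

```text
clock: 1.77
eef_pos: [569.8, -102.3, 410.8]
tcp_rot: [-3.141, 0.0, 1.393]
contact_force: [0.6, -0.7, -0.5]
opening: 1.0
grasp_force: 0.0
```

Emit:
play_rows:
  rows:
    - {"dp": [1,-0.035,0],"turn": [0,0,-0.66],"fingers": 0}
    - {"dp": [1,-0.035,0],"turn": [0,0,-0.66],"fingers": 0}
    - {"dp": [1,-0.035,0],"turn": [0,0,-0.66],"fingers": 0}
    - {"dp": [1,-0.035,0],"turn": [0,0,-0.66],"fingers": 0}
    - {"dp": [1,-0.035,0],"turn": [0,0,-0.66],"fingers": 0}

```text
clock: 2.18
eef_pos: [570.8, 96.9, 410.8]
tcp_rot: [-3.141, 0.0, 1.738]
contact_force: [0.5, 0.0, 0.5]
opening: 1.004
grasp_force: 0.0
```

Emit:
play_rows:
  rows:
    - {"dp": [1,-0.035,0.5],"turn": [0,0,-0.66],"fingers": 0}
    - {"dp": [0.5,-0.02,0.5],"turn": [0,0,-0.33],"fingers": 0}
    - {"dp": [0,0,0],"turn": [0,0,0],"fingers": 0}
    - {"dp": [0,0,0],"turn": [0,0,0],"fingers": 0}

```text
clock: 2.52
eef_pos: [557.3, 151.4, 371.4]
tcp_rot: [-3.139, 0.0, 1.841]
contact_force: [0.6, -0.7, -0.1]
opening: 0.999
grasp_force: 0.0
```

Emit:
play_rows:
  rows:
    - {"dp": [0.8,-0.03,0.3],"turn": [0,0,0],"fingers": 0}
    - {"dp": [0.8,-0.03,0.5],"turn": [0,0,0],"fingers": 0}
    - {"dp": [0.38,-0.01,0.9],"turn": [0,0,0],"fingers": 0}
    - {"dp": [0,0,1],"turn": [0,0,0],"fingers": 0}
    - {"dp": [0,0,1],"turn": [0,0,0],"fingers": 0}

```text
clock: 2.93
eef_pos: [535.7, 226.3, 224.9]
tcp_rot: [3.138, -0.0, 1.838]
contact_force: [1.2, 0.3, -0.3]
opening: 1.0
grasp_force: 0.0
```

Emit:
play_rows:
  rows:
    - {"dp": [0,0,1],"turn": [0,0,0],"fingers": 0}
    - {"dp": [0,0,0.6],"turn": [0,0,0],"fingers": 0}
    - {"dp": [0,0,0],"turn": [0,0,0],"fingers": 0}
    - {"dp": [0,0,0],"turn": [0,0,0],"fingers": 0}

```text
clock: 3.27
eef_pos: [535.1, 225.2, 160.8]
tcp_rot: [-3.14, 0.0, 1.837]
contact_force: [0.5, -0.2, 0.7]
opening: 0.998
grasp_force: 0.0
```

```bash
python3 - <<'E'
from h import *
grab("top","pics/top1.png");grab("scene","pics/scene1.png")
a=cv2.imread("pics/top1.png")[130:260,270:430]; b=cv2.imread("pics/scene1.png")[120:240,290:440]
f=lambda i:cv2.resize(i,(400,int(400*i.shape[0]/i.shape[1])),interpolation=cv2.INTER_CUBIC)
a,b=f(a),f(b);h=max(len(a),len(b)); P=lambda i:np.pad(i,((0,h-len(i)),(0,0),(0,0)))
cv2.imwrite("pics/c1.png",np.hstack([P(a),P(b)])); s=r.sense(); print(s['eef_pos'],s['tcp_rot'],s['qpos'])
E
```

```text
[536.54477479 226.26032446 163.11670533] [ 3.13814835e+00 -2.92603538e-04  1.83745156e+00] [ 3.96587136e-01  3.59462198e-01  1.79173950e+00 -1.87130846e-04
  9.86937781e-01  1.30035291e-01]
```

View pics/c1.png

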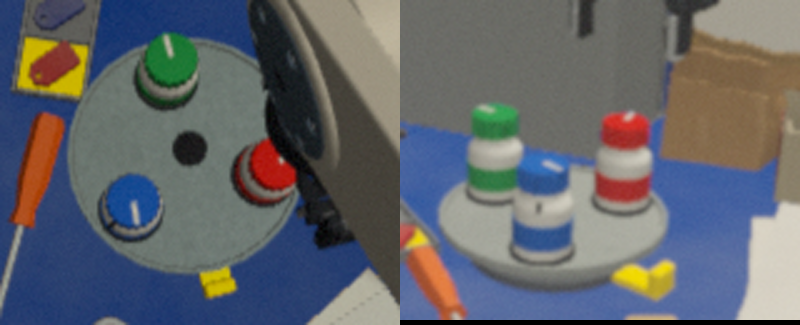

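The arm covers part of the top view, but the red cap still sits under the fingers, and in the scene view both fingertips straddle it. I'll descend onto it.

Emit:
play_rows:
  rows:
    - {"dp": [0.04,-0.05,0.5],"turn": [0,0,0],"fingers": 0}
    - {"dp": [0,0,0.5],"turn": [0,0,0],"fingers": 0}
    - {"dp": [0,0,0.5],"turn": [0,0,0],"fingers": 0}
    - {"dp": [0,0,0.28],"turn": [0,0,0],"fingers": 0}
    - {"dp": [0,0,0],"turn": [0,0,0],"fingers": 0.2}

```text
clock: 3.78
eef_pos: [532.2, 227.1, 89.2]
tcp_rot: [-3.141, 0.0, 1.838]
contact_force: [-0.4, -0.9, 0.5]
opening: 0.886
grasp_force: 0.0
```

Emit:
play_rows:
  rows:
    - {"dp": [0,0,0],"turn": [0,0,0],"fingers": 0.4}
    - {"dp": [0,0,0],"turn": [0,0,0],"fingers": 0.5}
    - {"dp": [0,0,0],"turn": [0,0,0],"fingers": 0.6}
    - {"dp": [0,0,0],"turn": [0,0,0],"fingers": 0.7}
    - {"dp": [0,0,0],"turn": [0,0,0],"fingers": 0.8}
  force: 30

```text
clock: 4.2
eef_pos: [533.3, 227.6, 91.3]
tcp_rot: [3.139, 0.0, 1.839]
contact_force: [-0.2, -2.8, 6.3]
opening: 0.457
grasp_force: 29.7
```

Emit:
play_rows:
  rows:
    - {"dp": [0,0,0],"turn": [0,0,0],"fingers": 1}
    - {"dp": [0,0,0],"turn": [0,0,0],"fingers": 1}
    - {"dp": [0,0,0],"turn": [0,0,0],"fingers": 1}

```text
clock: 4.45
eef_pos: [533.3, 227.6, 91.3]
tcp_rot: [3.139, 0.0, 1.839]
contact_force: [-0.7, -2.0, 5.7]
opening: 0.455
grasp_force: 29.7
```

Emit:
play_rows:
  rows:
    - {"dp": [0,0,0],"turn": [0,0,0.7],"fingers": 1}
    - {"dp": [0,0,0],"turn": [0,0,0.7],"fingers": 1}
    - {"dp": [0,0,0],"turn": [0,0,0.7],"fingers": 1}
    - {"dp": [0,0,0],"turn": [0,0,0.7],"fingers": 1}
    - {"dp": [0,0,0],"turn": [0,0,0.7],"fingers": 1}

```text
clock: 4.87
eef_pos: [533.4, 227.7, 91.3]
tcp_rot: [3.139, -0.001, 1.469]
contact_force: [-0.1, 0.5, 5.4]
opening: 0.456
grasp_force: 29.6
```

Emit:
play_rows:
  rows:
    - {"dp": [0,0,0],"turn": [0,0,0.7],"fingers": 1}
    - {"dp": [0,0,0],"turn": [0,0,0.7],"fingers": 1}
    - {"dp": [0,0,0],"turn": [0,0,0.7],"fingers": 1}
    - {"dp": [0,0,0],"turn": [0,0,0.7],"fingers": 1}
    - {"dp": [0,0,0],"turn": [0,0,0.7],"fingers": 1}

```text
clock: 5.28
eef_pos: [533.4, 227.7, 91.3]
tcp_rot: [3.14, -0.002, 1.102]
contact_force: [-0.9, -1.2, 5.5]
opening: 0.46
grasp_force: 29.7
```

```bash
python3 -c "
from rig import r
s=r.sense(); print(s['eef_pos'],s['tcp_rot'],s['wrist_torque'],s['contact_force'])"
```

```text
[533.40297913 227.71015793  91.27741066] [ 3.13958063e+00 -2.01379265e-03  1.10223023e+00] [-0.17016055  0.10552767  0.03772821] [-0.89681021 -1.20180315  5.52166163]
```

Emit:
play_rows:
  rows:
    - {"dp": [0,0,0],"turn": [0,0,0.3],"fingers": 1}
    - {"dp": [0,0,0],"turn": [0,0,0.3],"fingers": 1}
    - {"dp": [0,0,0],"turn": [0,0,0.3],"fingers": 1}

```text
clock: 5.53
eef_pos: [533.1, 227.7, 91.2]
tcp_rot: [3.14, -0.002, 1.01]
contact_force: [-5.0, 1.5, 8.8]
opening: 0.455
grasp_force: 29.9
```

```bash
python3 -c "
from rig import r
s=r.sense(); print(s['eef_pos'],s['tcp_rot'],s['wrist_torque'],s['contact_force'])"
```

```text
[533.07787662 227.73040122  91.24589309] [ 3.14033860e+00 -1.77524815e-03  1.01010504e+00] [0.31091189 0.94163254 0.41918517] [-4.98861165  1.53838714  8.84202764]
```

Emit:
play_rows:
  rows:
    - {"dp": [0,0,0],"turn": [0,0,0.3],"fingers": 1}
    - {"dp": [0,0,0],"turn": [0,0,0.3],"fingers": 1}

```text
clock: 5.7
eef_pos: [531.1, 227.9, 91.1]
tcp_rot: [-3.14, 0.001, 0.948]
contact_force: [-10.9, 4.8, 13.5]
opening: 0.455
grasp_force: 30.5
```

```bash
python3 -c "
from rig import r
s=r.sense(); print(s['eef_pos'],s['tcp_rot'],s['wrist_torque'],s['contact_force'])"
```

```text
[531.10480513 227.87144344  91.13172294] [-3.13988818e+00  6.63749112e-04  9.47911253e-01] [0.64306838 1.98525902 0.84065964] [-10.86626053   4.83047326  13.50511674]
```

The stop was reached after about 48° and the cap is now held shut with light preload. Next I carry it round the arc about the caddy axis, turning the tool with it.

Emit:
play_rows:
  rows:
    - {"dp": [-0.01,-0.027,0],"turn": [0,0,0.167],"fingers": 1}
    - {"dp": [-0.01,-0.027,0],"turn": [0,0,0.167],"fingers": 1}
    - {"dp": [-0.02,-0.053,0],"turn": [0,0,0.333],"fingers": 1}
    - {"dp": [-0.02,-0.053,0],"turn": [0,0,0.333],"fingers": 1}
    - {"dp": [-0.02,-0.053,0],"turn": [0,0,0.333],"fingers": 1}

```text
clock: 6.12
eef_pos: [522.5, 231.0, 91.2]
tcp_rot: [-3.14, 0.0, 0.808]
contact_force: [-8.7, 3.9, 10.9]
opening: 0.455
grasp_force: 30.2
```

Emit:
play_rows:
  rows:
    - {"dp": [-0.02,-0.053,0],"turn": [0,0,0.333],"fingers": 1}
    - {"dp": [-0.02,-0.053,0],"turn": [0,0,0.333],"fingers": 1}
    - {"dp": [-0.02,-0.053,0],"turn": [0,0,0.333],"fingers": 1}
    - {"dp": [-0.02,-0.053,0],"turn": [0,0,0.333],"fingers": 1}
    - {"dp": [-0.02,-0.053,0],"turn": [0,0,0.333],"fingers": 1}

```text
clock: 6.53
eef_pos: [512.7, 236.5, 91.2]
tcp_rot: [-3.14, -0.0, 0.634]
contact_force: [-8.6, 4.6, 10.7]
opening: 0.458
grasp_force: 30.1
```

```bash
cat > s.py <<'E'
from h import *
s=r.sense(); p=s['eef_pos']; d=p[:2]-[549,289.6]
print(s['clock'],p,s['tcp_rot'],s['wrist_torque'],s['contact_force'],'R',np.hypot(*d),'ang',np.degrees(np.arctan2(d[1],d[0])),s['qpos'][5])
E
python3 s.py
```

```text
6.5333 [512.69923129 236.49322737  91.16350031] [-3.14008492e+00 -3.84201670e-04  6.33753553e-01] [0.9365313  1.37608771 0.67114827] [-8.64059493  4.6315804  10.71114732] R 64.32787193948296 ang -124.35429017677802 1.3642156991777667
```

Emit:
play_rows:
  rows:
    - {"dp": [-0.02,-0.053,0],"turn": [0,0,0.333],"fingers": 1}
    - {"dp": [-0.02,-0.053,0],"turn": [0,0,0.333],"fingers": 1}
    - {"dp": [-0.02,-0.053,0],"turn": [0,0,0.333],"fingers": 1}
    - {"dp": [-0.02,-0.053,0],"turn": [0,0,0.333],"fingers": 1}
    - {"dp": [-0.02,-0.053,0],"turn": [0,0,0.333],"fingers": 1}

```text
clock: 6.95
eef_pos: [504.1, 243.5, 91.2]
tcp_rot: [-3.14, -0.001, 0.459]
contact_force: [-7.2, 5.8, 7.4]
opening: 0.455
grasp_force: 30.0
```

Emit:
play_rows:
  rows:
    - {"dp": [-0.02,-0.053,0],"turn": [0,0,0.333],"fingers": 1}
    - {"dp": [-0.02,-0.053,0],"turn": [0,0,0.333],"fingers": 1}
    - {"dp": [-0.02,-0.053,0],"turn": [0,0,0.333],"fingers": 1}
    - {"dp": [-0.02,-0.053,0],"turn": [0,0,0.333],"fingers": 1}
    - {"dp": [-0.02,-0.053,0],"turn": [0,0,0.333],"fingers": 1}

```text
clock: 7.37
eef_pos: [496.7, 252.0, 91.2]
tcp_rot: [-3.14, -0.002, 0.285]
contact_force: [-5.7, 6.7, 7.3]
opening: 0.454
grasp_force: 29.8
```

Emit:
play_rows:
  rows:
    - {"dp": [-0.02,-0.053,0],"turn": [0,0,0.333],"fingers": 1}
    - {"dp": [-0.02,-0.053,0],"turn": [0,0,0.333],"fingers": 1}
    - {"dp": [-0.02,-0.053,0],"turn": [0,0,0.333],"fingers": 1}
    - {"dp": [-0.02,-0.053,0],"turn": [0,0,0.333],"fingers": 1}
    - {"dp": [-0.02,-0.053,0],"turn": [0,0,0.333],"fingers": 1}

```text
clock: 7.78
eef_pos: [491.0, 261.7, 91.2]
tcp_rot: [-3.139, -0.002, 0.11]
contact_force: [-3.7, 6.4, 4.7]
opening: 0.455
grasp_force: 29.7
```

Emit:
play_rows:
  rows:
    - {"dp": [-0.02,-0.053,0],"turn": [0,0,0.333],"fingers": 1}
    - {"dp": [-0.02,-0.053,0],"turn": [0,0,0.333],"fingers": 1}
    - {"dp": [-0.02,-0.053,0],"turn": [0,0,0.333],"fingers": 1}
    - {"dp": [0,0,0],"turn": [0,0,0],"fingers": 1}
    - {"dp": [0,0,0],"turn": [0,0,0],"fingers": 1}

```text
clock: 8.2
eef_pos: [488.4, 268.0, 91.2]
tcp_rot: [-3.139, -0.002, 0.007]
contact_force: [-4.0, 7.3, 4.1]
opening: 0.455
grasp_force: 29.8
```

```bash
python3 s.py; python3 - <<'E'
from h import *
grab("top","pics/top2.png");grab("scene","pics/scene2.png")
a=cv2.imread("pics/top2.png")[130:260,270:430]; b=cv2.imread("pics/scene2.png")[120:240,290:440]
f=lambda i:cv2.resize(i,(400,int(400*i.shape[0]/i.shape[1])),interpolation=cv2.INTER_CUBIC)
a,b=f(a),f(b);h=max(len(a),len(b)); P=lambda i:np.pad(i,((0,h-len(i)),(0,0),(0,0)))
cv2.imwrite("pics/c2.png",np.hstack([P(a),P(b)]))
E
```

```text
8.2 [488.38535529 268.03555526  91.23429154] [-3.13853608e+00 -2.34393243e-03  7.40880932e-03] [1.26234275 0.60198775 0.45722805] [-3.98163683  7.32186293  4.13411228] R 64.33630724500638 ang -160.41632572115182 2.060172217885124
```

View pics/c2.png

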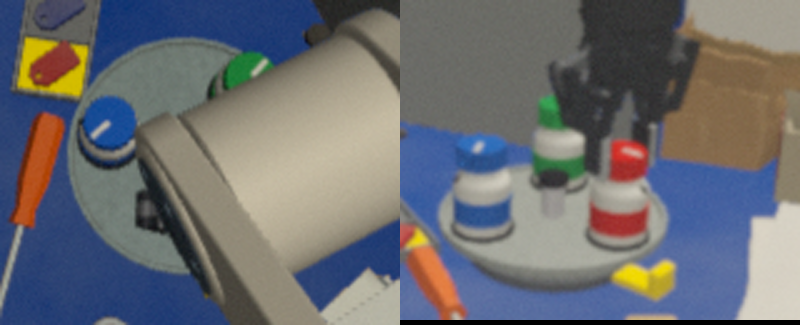

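Blue and red have turned with the caddy. The cap is gripped, and the red jar stands just short of the pointer. To refine the pointer's direction I'll overlay a model of it on an enlarged crop.

```bash
python3 - <<'E'
from h import *
ax=np.array([549,289.6])
def draw(fn,box,s):
    x0,y0,x1,y1=box; im=cv2.imread(fn)[y0:y1,x0:x1]; im=cv2.resize(im,None,fx=s,fy=s,interpolation=cv2.INTER_CUBIC)
    for a,col in((-167,(255,0,255)),(-164,(0,0,255))):
        u=np.array([np.cos(np.radians(a)),np.sin(np.radians(a))]); n=np.array([-u[1],u[0]])
        for z in(0,24):
            P=[(*(ax+u*q+n*m),z) for q,m in((90,-13),(118,-13),(118,13),(90,13))]
            p=((proj(fn,P)+.5-[x0,y0])*s-.5); cv2.polylines(im,[np.int32(p*16)],False,col,1,cv2.LINE_AA,4)
    return im
a=draw("pics/top0.png",(335,225,375,260),10); b=draw("pics/scene0.png",(360,205,400,240),10)
cv2.imwrite("pics/c3.png",np.hstack([a,b]))
from m import w
q=w([(109,124)],112,"pics/top2.png",(270,130),2.5)[0]; d=q[:2]-ax; print(q,np.hypot(*d),np.degrees(np.arctan2(d[1],d[0]))-239.8)
E
```

```text
[559.64991137 353.5150894  112.        ] 64.79629052306593 -159.26005137435152
```

View pics/c3.png

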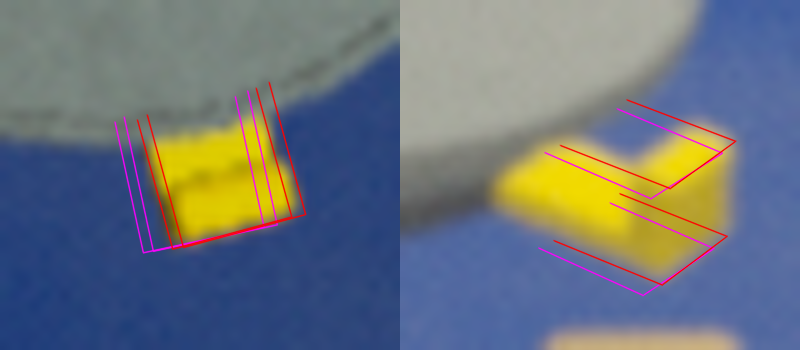

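The pointer direction is about -164°: the red outline matches both views. Another 4° or so, then a close measurement.

Emit:
play_rows:
  rows:
    - {"dp": [-0.02,-0.053,0],"turn": [0,0,0.333],"fingers": 1}
    - {"dp": [-0.01,-0.027,0],"turn": [0,0,0.167],"fingers": 1}
    - {"dp": [-0.01,-0.027,0],"turn": [0,0,0.167],"fingers": 1}
    - {"dp": [0,0,0],"turn": [0,0,0],"fingers": 1}
    - {"dp": [0,0,0],"turn": [0,0,0],"fingers": 1}

```text
clock: 8.72
eef_pos: [487.1, 272.3, 91.2]
tcp_rot: [-3.138, -0.002, -0.062]
contact_force: [-3.0, 7.5, 2.7]
opening: 0.455
grasp_force: 29.8
```

```bash
python3 s.py; python3 - <<'E'
from h import *
grab("top","pics/top3.png");grab("scene","pics/scene3.png")
ax=np.array([549,289.6]); t=np.linspace(0,2*np.pi,60)
def draw(fn,box,s,circs):
    x0,y0,x1,y1=box; im=cv2.imread(fn)[y0:y1,x0:x1]; im=cv2.resize(im,None,fx=s,fy=s,interpolation=cv2.INTER_CUBIC)
    for c,rad,z,col in circs:
        p=((proj(fn,np.c_[c[0]+rad*np.cos(t),c[1]+rad*np.sin(t),0*t+z])+.5-[x0,y0])*s-.5)
        cv2.polylines(im,[np.int32(p*16)],True,col,1,cv2.LINE_AA,4)
    return im
def pos(a): a=np.radians(a); return ax+65*np.array([np.cos(a),np.sin(a)])
R=-164
C=[(pos(R),20,112,(0,255,255)),(pos(R),24,34,(0,255,255)),(pos(R-120),20,112,(0,255,255)),(pos(R-120),24,34,(0,255,255)),(pos(R+120),20,112,(0,255,255)),(ax,14,72,(0,255,0)),(ax,98,37,(0,255,0))]
a=draw("pics/top3.png",(290,135,370,205),5,C); b=draw("pics/scene3.png",(300,155,400,242),4,C)
cv2.imwrite("pics/c4.png",np.hstack([a[:348],b[:348]]))
E
```

```text
8.7167 [487.07384224 272.29143304  91.24571342] [-3.13827508e+00 -2.41981383e-03 -6.24828431e-02] [1.21441835 0.5072813  0.42034809] [-2.9804359   7.47854832  2.68241256] R 64.29957624296685 ang -164.38414550203893 2.138039477779377
```

View pics/c4.png

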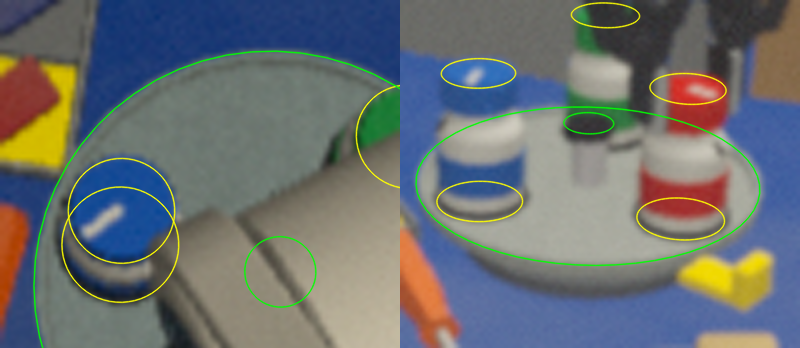

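The overlay at -164° fits the blue cap in the top view. The scene view suggests the red jar is up to 1° short. The red cap's line points at the jar's black mark, so it is shut. I'll nudge half a degree and settle.

Emit:
play_rows:
  rows:
    - {"dp": [-0.005,-0.013,0],"turn": [0,0,0.083],"fingers": 1}
    - {"dp": [0,0,0],"turn": [0,0,0],"fingers": 1}
    - {"dp": [0,0,0],"turn": [0,0,0],"fingers": 1}
    - {"dp": [0,0,0],"turn": [0,0,0],"fingers": 1}
    - {"dp": [0,0,0],"turn": [0,0,0],"fingers": 1}

```text
clock: 9.23
eef_pos: [486.9, 272.8, 91.2]
tcp_rot: [-3.138, -0.002, -0.071]
contact_force: [-2.6, 7.0, 3.3]
opening: 0.453
grasp_force: 29.8
```

```bash
python3 s.py; python3 -c "
from rig import r
print(r.sense()['qvel'].round(4)); print(r.sign_off())"
```

```text
9.2333 [486.90463092 272.79171215  91.23483505] [-3.13821400e+00 -2.36420211e-03 -7.11776625e-02] [1.17339946 0.49285331 0.45729176] [-2.55751168  7.00502946  3.33568168] R 64.33003498462548 ang -164.85384785161597 2.147596472259117
[-0.0004 -0.0006 -0.0004 -0.0008  0.0009 -0.0002]
the job is handed in; nothing more can be done
None
```

I screwed the red cap shut and turned the caddy until the red jar stood over the yellow pointer, within about 1° by my camera estimate; I handed the job in at 9.2 s with the fingers still gripping the cap and holding it still.

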